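Lay out the stringing-machine fittings in reverse order

ROBOT

A 7-joint arm with a two-finger parallel gripper is mounted at the origin on the work surface. World frame = base frame: x ahead of the robot, y to its left, z up, the work surface at z = 0. Lengths are in m, angles in rad, forces in N, time in s.
With the tool pointing down it reaches from about 0.4 to 0.85 m from the base axis. Payload 4.5 kg.
Tool frame: the origin (TCP) lies midway between the tips of the shut fingers; the grasp point (between the pads) lies 19 mm behind it; y points along the fingers, z is the direction in which the jaws open and shut, and the axes are right-handed (so a half turn about y gives the same grasp; the last joint's range is limited). The gripper opens to 88 mm and grips with 3 to 60 N. Pads are 18 mm wide; open, the fingers measure 123 mm over their backs; the gripper's body (75 mm by 187 mm) begins 45 mm behind the grasp point.
Start: joints at [-1.13, 0.689, -0.195, 1.565, 0.157, 0.902, -0.215], TCP at [0.247, 0.574, 0.239] pointing down, gripper open.
Joint ranges: [-3.01, 3.01], [-0.46, 2.08], [-1.47, 1.51], [0.13, 2.56], [-1, 4.14], [0.04, 2.09], [-2.66, 2.66]. Speed limits (rad/s): [2.57, 2.57, 3.14, 3.14, 3.14, 3.14, 3.14].

INTERFACE

Orientations are given as a unit quaternion [x, y, z, w].
In Python, from plant import r, snapshot, get_calibration, job, boxes_of gives the robot as it stands. The module is installed in compiled form; this text tells all that it offers.
- The arm moves only by the shell command python3 -m handwheel 'ROWS' [OPENING] [FORCE]. ROWS is JSON, a list that holds one entry, the list of rows, each a list of 6 numbers: the shift along the tool's x, y, z as a fraction of full scale, then the turn, a rotation vector about the tool's x, y, z as a fraction of full scale. In form: [[[x, y, z, wx, wy, wz], ...]]. A call has 1 to 12 rows; each row is the pose to reach, as a shift and turn from the pose commanded when the call began, along the tool's axes at that moment, turning the shorter way round; what a row does not reach only later rows make up. Full scale, the value 1, is 100 cm for a shift and 180 degrees for a turn. A row lasts 1/12 s, in which the tool goes at most 41.7 mm and 7.16 degrees, less where a joint would pass 70% of its speed; a pose out of reach is approached as far as the arm can. A call with a number of a shift or a turn outside -1 to 1 is refused whole. A call with a gripper value outside its range is refused whole. OPENING is the opening, from -1 (shut) to 1 (fully open), set as the call begins (- or left out, the last holds). The fingers move at their own pace and stop on an object; FORCE is the grip in N (left out, the last holds). Time passes only in rows, so rows that repeat a pose let the fingers close. It gives the time, the measured TCP pose, the force and the opening at its end, in the units of the state.
- r.get_state(): the state, without advancing time (a new reading comes with each control period).
- snapshot(name): name is "scene" or "top" or "wrist"; returns the picture (400x640x3 uint8, red, green, blue); there is no depth.
- get_calibration(name): a dict with "fx", "fy", "cx", "cy" (pixels), "T" (4x4, takes a point from camera to world coordinates). Camera axes: x right, y down, z forward; pixel columns grow to the right and rows downward; lengths in m; the calibration is good to about 2 mm. A picture is of the moment at which its call begins: read the wrist's pose just before it. get_calibration takes no time and is no camera call; for the wrist camera it gives the pose at the moment of the call.
- job.finish_job(): hands the job in, once; it reports no verdict.
Trained networks look in the newest picture that a camera, given by its name, has taken for a name from the list of things; names that differ only in an ending like _2 or _b are one class to them, and where a whole thing is asked for, a point or a joint stands for the part that bears it (a point fixed in the world has none). Each returns a list of dicts, best first, with "confidence" (0 to 1); they miss things now and then, are a little off and sometimes report something else, mostly with a low value. They report only what shows in the picture. A call takes as long as a camera call. They do not tell look-alikes from the thing itself.
- boxes_of(thing, camera): "bbox" ([left, top, right, bottom] in pixels, round what is visible of it).
The state is a dict: "clock": time; "q": joint angles; "qd": joint speeds; "joint_torque": joint torques, N m; "tool_pos": TCP position; "eef_rot": TCP orientation; "contact_force": force on the tool from outside, world axes, zero at the start; "moment": the same for the moment, N m; "opening": opening from 0.0 (shut) to 1.0 (fully open).
Only numpy, scipy, OpenCV 4.12 (cv2) and the standard library are available. Lean on these libraries where they do the work, as an engineer would, in place of code of your own. Each camera call takes 0.05 s, during which the arm holds its last target. There are 200 camera calls.

TASK

The four machine fittings stand on the plywood parking board in the order they came off the stringing machine. Move them all to the dark wooden rack in reverse order, ready for refitting: one upright in each bay, so that, seen from the robot, the one at the left end of the old row stands in the rightmost bay, the next one beside it, and so on. Do not let any fitting fall over.

Things in the scene. Friction and masses are not known exactly. Their poses are not given: they have to be found in the camera images.
- yoke: Two-pronged yoke (aluminium frame support). Stands upright on a round steel foot 46 mm in diameter and 12 mm thick, 0.2 kg (may vary). Origin: centre of the underside of the foot; z up. Above a 20 mm stem, a block 24 mm in x by 46 mm in y from 45 to 71 mm height, with two prongs (24 x 11 mm) at the y ends up to 93 mm, an open gap between them. Grip across x (24 mm wide) at 60 to 66 mm height.
- knob_post: Post with a plain round aluminium knob. Stands upright on a round steel foot 46 mm in diameter and 12 mm thick, 0.2 kg (may vary). Origin: centre of the underside of the foot; z up. Above a 20 mm stem, the knob is 34 mm in diameter from 45 to 79 mm height. Grip across the knob at 60 to 66 mm height.
- hook_post: Hooked post. Stands upright on a round steel foot 46 mm in diameter and 12 mm thick, 0.2 kg (may vary). Origin: centre of the underside of the foot; z up. A square aluminium post 24 x 24 mm up to 88 mm height, with a 24 mm wide arm at the top (76 to 88 mm height) that reaches to 36 mm from the axis on the +y side only and ends in a small lip, top at 98 mm. Grip the post across x (24 mm wide) at 60 to 66 mm height.
- tee_post: Tee post. Stands upright on a round steel foot 46 mm in diameter and 12 mm thick, 0.2 kg (may vary). Origin: centre of the underside of the foot; z up. On a 20 mm stem lies a round aluminium bar 26 mm in diameter and 56 mm long, along y, its axis at 58 mm height (45 to 71 mm). Grip across x (26 mm wide) at about 58 to 62 mm height.
- board: Pale plywood parking board lying fixed on the shelf, 90 mm (x) by 326 mm (y) by 10 mm thick, with the row of four coasters along its y axis. Origin: centre of its underside (z = 0); x points away from the robot, y to the robot's left, turned by up to 0.15 rad.
- rack: Dark wooden rack with four empty bays, fixed on the shelf, 94 mm (x) by 326 mm (y). The bay floors are 10 mm above its underside; the bay rims rise 8 mm above the floors. The bays lie in a row along y, centres at x = 0 and y = +117, +39, -39, -117 mm; each bay is 66 mm square inside. Origin: centre of its underside (z = 0); x points away from the robot, y to the robot's left, turned by up to 0.15 rad.
- coaster_a: Fixed black rubber coaster, 68 mm in diameter, 6 mm thick, on the plywood board (its top 16 mm above the shelf); the yoke stands on it at the start, within 6 mm of its centre. All four look alike; the coasters lie 78 mm apart, at y = +117, +39, -39, -117 mm on the board, and stay put, so they show the old order. Origin: centre of the underside.
- coaster_b: Fixed black rubber coaster, 68 mm in diameter, 6 mm thick, on the plywood board (its top 16 mm above the shelf); the knob post stands on it at the start, within 6 mm of its centre. All four look alike; the coasters lie 78 mm apart, at y = +117, +39, -39, -117 mm on the board, and stay put, so they show the old order. Origin: centre of the underside.
- coaster_c: Fixed black rubber coaster, 68 mm in diameter, 6 mm thick, on the plywood board (its top 16 mm above the shelf); the hooked post stands on it at the start, within 6 mm of its centre. All four look alike; the coasters lie 78 mm apart, at y = +117, +39, -39, -117 mm on the board, and stay put, so they show the old order. Origin: centre of the underside.
- coaster_d: Fixed black rubber coaster, 68 mm in diameter, 6 mm thick, on the plywood board (its top 16 mm above the shelf); the tee post stands on it at the start, within 6 mm of its centre. All four look alike; the coasters lie 78 mm apart, at y = +117, +39, -39, -117 mm on the board, and stay put, so they show the old order. Origin: centre of the underside.
Things that resemble listed ones, but are neither listed nor needed, are in the scene too. What is shaped like the hook_post but green, red or turquoise is not meant.

How it is judged:
At the end, for the whole second after the job is handed in: Each fitting stands upright (within 0.1 rad) and at rest on the floor of its own bay (height within 4 mm), within 13 mm of the bay's centre along each rack axis, and the row is reversed: a fitting that started at y on the board stands in the bay at -y on the rack (x of yoke in the frame of rack between -0.013 and 0.013 m and z of yoke in the frame of rack between 0.006 and 0.014 m and angle between each of yoke, knob_post, hook_post, tee_post's own z axis and vertical below 0.1 rad and linear speed of each of yoke, knob_post, hook_post, tee_post below 0.02 m/s and angular speed of each of yoke, knob_post, hook_post, tee_post below 0.2 rad/s and ((y of coaster_a in the frame of board between 0.097 and 0.137 m and y of yoke in the frame of rack between -0.13 and -0.104 m) or (y of coaster_a in the frame of board between 0.019 and 0.059 m and y of yoke in the frame of rack between -0.052 and -0.026 m) or (y of coaster_a in the frame of board between -0.059 and -0.019 m and y of yoke in the frame of rack between 0.026 and 0.052 m) or (y of coaster_a in the frame of board between -0.137 and -0.097 m and y of yoke in the frame of rack between 0.104 and 0.13 m)) and x of knob_post in the frame of rack between -0.013 and 0.013 m and z of knob_post in the frame of rack between 0.006 and 0.014 m and ((y of coaster_b in the frame of board between 0.097 and 0.137 m and y of knob_post in the frame of rack between -0.13 and -0.104 m) or (y of coaster_b in the frame of board between 0.019 and 0.059 m and y of knob_post in the frame of rack between -0.052 and -0.026 m) or (y of coaster_b in the frame of board between -0.059 and -0.019 m and y of knob_post in the frame of rack between 0.026 and 0.052 m) or (y of coaster_b in the frame of board between -0.137 and -0.097 m and y of knob_post in the frame of rack between 0.104 and 0.13 m)) and x of hook_post in the frame of rack between -0.013 and 0.013 m and z of hook_post in the frame of rack between 0.006 and 0.014 m and ((y of coaster_c in the frame of board between 0.097 and 0.137 m and y of hook_post in the frame of rack between -0.13 and -0.104 m) or (y of coaster_c in the frame of board between 0.019 and 0.059 m and y of hook_post in the frame of rack between -0.052 and -0.026 m) or (y of coaster_c in the frame of board between -0.059 and -0.019 m and y of hook_post in the frame of rack between 0.026 and 0.052 m) or (y of coaster_c in the frame of board between -0.137 and -0.097 m and y of hook_post in the frame of rack between 0.104 and 0.13 m)) and x of tee_post in the frame of rack between -0.013 and 0.013 m and z of tee_post in the frame of rack between 0.006 and 0.014 m and ((y of coaster_d in the frame of board between 0.097 and 0.137 m and y of tee_post in the frame of rack between -0.13 and -0.104 m) or (y of coaster_d in the frame of board between 0.019 and 0.059 m and y of tee_post in the frame of rack between -0.052 and -0.026 m) or (y of coaster_d in the frame of board between -0.059 and -0.019 m and y of tee_post in the frame of rack between 0.026 and 0.052 m) or (y of coaster_d in the frame of board between -0.137 and -0.097 m and y of tee_post in the frame of rack between 0.104 and 0.13 m))); the robot touches nothing.
It fails at once if a fitting falls over (tilts more than 0.6 rad) (angle between any of yoke, knob_post, hook_post, tee_post's own z axis and vertical above 0.6 rad).
It also fails if it takes over 93 s, if anything falls off the work surface, if the arm or the gripper's body presses on something with over 40 N, if the wrist force passes 120 N, or if a joint passes its speed limit or range.

## Working session

There is one attempt and no reset: what is moved stays moved. The work goes in short steps, Python scripts to look and compute and a shell command to move; the robot and the scene stay as the last step left them, time stands still between calls to the robot, and variables do not carry over. Pictures are saved under pics/ and viewed, about 12 in all and at most 16, crops included, and the job is handed in when it is done.

```bash
mkdir -p pics; python3 - <<'E'
from plant import r,snapshot,get_calibration,boxes_of
import cv2,numpy as np
np.set_printoptions(precision=4,suppress=True)
print(r.get_state())
for n in ["scene","top"]:
    im=snapshot(n); cv2.imwrite(f"pics/{n}0.png",im[:,:,::-1])
    c=get_calibration(n); print(n,c)
    for t in ["yoke","knob_post","hook_post","tee_post","board","rack","coaster_a"]:
        print(t,[( [round(float(v)) for v in d["bbox"]],round(d["confidence"],2)) for d in boxes_of(t,n)][:6])
E
```

```text
{'clock': 0.0, 'q': array([-1.1302,  0.69  , -0.1945,  1.5663,  0.1574,  0.9025, -0.2151]), 'qd': array([ 0.0008,  0.0005, -0.0011, -0.0003,  0.0018,  0.0012, -0.0006]), 'joint_torque': array([ -0.0006, -52.7573,  -1.2668, -15.3425,  -0.0526,   0.0067,
         0.0002]), 'tool_pos': array([0.2471, 0.5734, 0.2379]), 'eef_rot': array([ 0.6932, -0.1429,  0.1427, -0.6919]), 'contact_force': array([ 0.2435,  0.3337, -0.2126]), 'moment': array([ 0.0685, -0.0369, -0.0274]), 'opening': 0.9983513378987615}
scene {'fx': 501.5726171378278, 'fy': 501.5726171378278, 'cx': 317.2335066861405, 'cy': 205.86002004577526, 'T': array([[ 0.7947,  0.5139, -0.3232,  0.887 ],
       [ 0.607 , -0.6801,  0.411 , -0.2919],
       [-0.0086, -0.5228, -0.8524,  0.7591],
       [ 0.    ,  0.    ,  0.    ,  1.    ]])}
yoke [([262, 242, 294, 298], 0.73)]
knob_post [([326, 180, 352, 226], 0.89)]
hook_post [([378, 97, 416, 140], 0.97), ([374, 232, 403, 289], 0.77), ([397, 188, 443, 241], 0.76), ([350, 137, 385, 195], 0.62)]
tee_post [([299, 214, 332, 258], 0.56)]
board [([242, 163, 399, 322], 0.62)]
rack [([148, 125, 
[... 249 characters left out ...]
954, 'T': array([[ 0.0018, -0.984 ,  0.178 ,  0.4647],
       [-1.    , -0.0018,  0.0004,  0.0223],
       [-0.0001, -0.178 , -0.984 ,  0.7792],
       [ 0.    ,  0.    ,  0.    ,  1.    ]])}
yoke [([367, 157, 397, 189], 0.85)]
knob_post [([285, 157, 308, 191], 0.95)]
hook_post [([303, 93, 329, 128], 0.97), ([197, 106, 232, 137], 0.89), ([239, 94, 280, 134], 0.84), ([165, 165, 204, 203], 0.69)]
tee_post [([317, 158, 350, 186], 0.8), ([316, 169, 353, 196], 0.74)]
board [([232, 155, 400, 199], 0.59)]
rack [([252, 240, 427, 296], 0.93), ([357, 163, 388, 193], 0.47)]
coaster_a [([278, 160, 311, 195], 0.84), ([318, 172, 353, 194], 0.62), ([239, 161, 271, 193], 0.61), ([358, 161, 391, 196], 0.57)]
```

```bash
python3 - <<'E'
import cv2
a=cv2.imread("pics/top0.png")[80:310,150:450]; cv2.imwrite("pics/t0c.png",cv2.resize(a,None,fx=2.6,fy=2.6,interpolation=2))
a=cv2.imread("pics/scene0.png")[80:340,130:460]; cv2.imwrite("pics/s0c.png",cv2.resize(a,None,fx=2.2,fy=2.2,interpolation=2))
E
```

```text
(no output)
```

View pics/t0c.png

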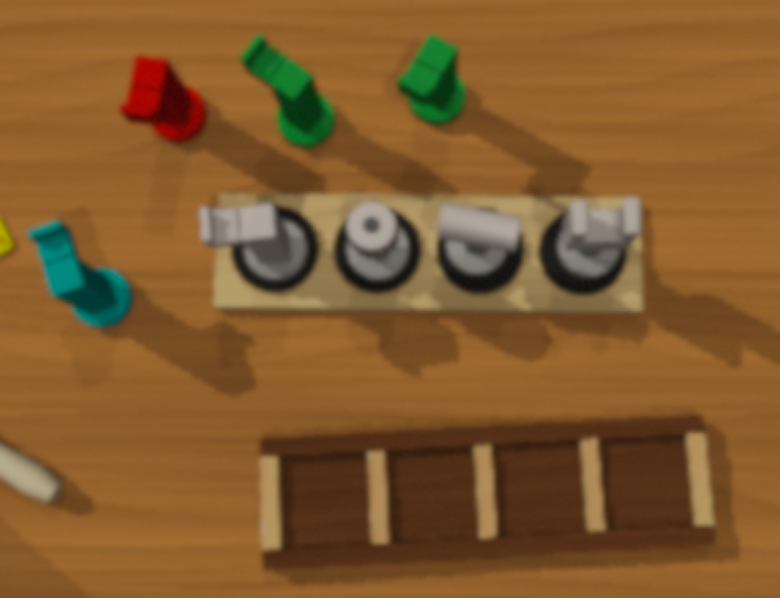

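View pics/s0c.png

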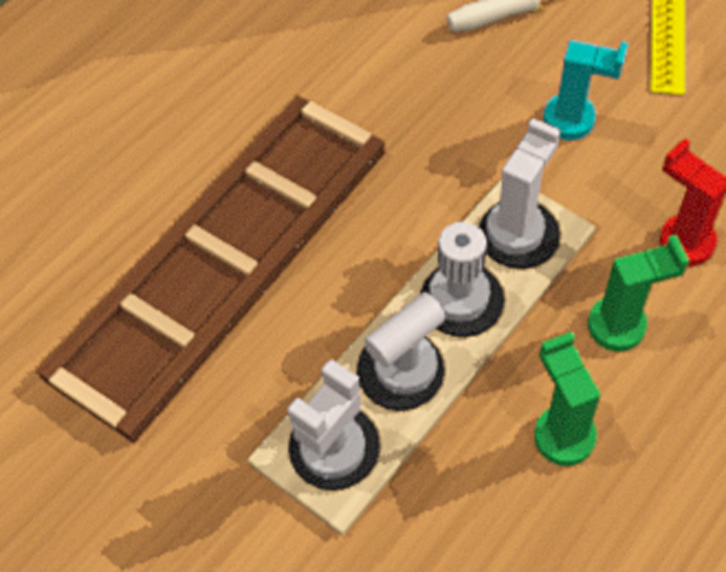

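Rows read, seen from the robot, left to right: hook, knob, tee, yoke. The rack must therefore read yoke, tee, knob, hook. Next I fit the poses using crop pixels from both views.

```bash
cat >h.py <<'E'
import numpy as np,cv2,json
from scipy.optimize import least_squares
from scipy.spatial.transform import Rotation as R
from plant import r,snapshot,get_calibration,boxes_of
np.set_printoptions(precision=4,suppress=True)
def proj(c,P):
    T=np.linalg.inv(c["T"]); p=np.atleast_2d(P)@T[:3,:3].T+T[:3,3]
    return np.c_[c["fx"]*p[:,0]/p[:,2]+c["cx"],c["fy"]*p[:,1]/p[:,2]+c["cy"]]
def w(pose,P):
    x,y,a=pose; P=np.atleast_2d(np.array(P,float)); c,s=np.cos(a),np.sin(a)
    return np.c_[x+c*P[:,0]-s*P[:,1],y+s*P[:,0]+c*P[:,1],P[:,2]]
def fit(obs,x0):  # obs: list of (cal, model pts, pixels)
    s=least_squares(lambda v:np.concatenate([(proj(c,w(v,P))-px).ravel() for c,P,px in obs]),x0)
    return s.x,np.sqrt(np.mean(s.fun**2))
TC=lambda p:np.array(p)/2.6+[150,80]
SC=lambda p:np.array(p)/2.2+[130,80]
def circ(rad,z,n=40):
    t=np.linspace(0,2*np.pi,n); return np.c_[rad*np.cos(t),rad*np.sin(t),0*t+z]
E
python3 - <<'E'
from h import *
t,s=get_calibration("top"),get_calibration("scene")
Y=np.array([156,78,0,-78,-156])/1000; M=np.c_[0*Y,Y,0*Y+.018]
pt=TC([(270,503),(378,497),(486,492),(593,484),(700,479)]); ps=SC([(337,123),(281,184),(222,249),(158,320),(87,398)])
for o in ([(t,M,pt)],[(s,M,ps)],[(t,M,pt),(s,M,ps)]): rack,e=fit(o,[.35,0,0]); print("rack",rack,e)
Y=np.array([117,39,-39,-117])/1000; M=np.c_[0*Y,Y,0*Y+.016]
C=np.array([(x,y,.010) for x,y in [(.045,.163),(.045,-.163),(-.045,-.163),(-.045,.163)]])
bt=TC([(219,193),(639,196),(643,311),(213,308)])
bs=SC([(596,228),(343,532),(250,460)]); 
for o in ([(t,C,bt)],[(s,C[:3],bs)],[(t,C,bt),(s,C[:3],bs)]): board,e=fit(o,[.5,0,0]); print("board",board,e)
# initial fitting poses: on coaster, with key points
f={}
c=w(board,M)
O=np.array
key={"hook_post":(0,[(0,0.036,.114),(0,0.,.104)],TC([(203,224),(258,222)]),SC([(544,127),(522,163)])),
"tee_post":(2,[(0,.028,.087),(0,-.028,.087)],TC([(441,214),(520,228)]),None),
"yoke":(3,[(0,.0175,.109),(0,-.0175,.109)],TC([(578,217),(632,212)]),SC([(342,381),(307,412)])),
"knob_post":(1,[(0,0,.095)],TC([(372,225)]),SC([(463,241)]))}
for k,(i,P,a,b) in key.items():
    obs=[(t,O(P),a)]+([(s,O(P),b)] if b is not None else [])
    f[k],e=fit(obs,[*c[i,:2],board[2]]); print(k,c[i,:2],f[k],e, fit(obs[:1],[*c[i,:2],board[2]])[0])
json.dump(dict(rack=list(rack),board=list(board),**{k:list(v) for k,v in f.items()}),open("p.json","w"))
def box(x0,x1,y0,y1,z): return O([(x0,y0,z),(x1,y0,z),(x1,y1,z),(x0,y1,z),(x0,y0,z)])/1000
for n,cal,off,k in (("top0",t,(150,80,300,230),2.6),("scene0",s,(130,80,330,260),2.2)):
    im=cv2.imread(f"pics/{n}.png")[off[1]:off[1]+off[3],off[0]:off[0]+off[2]]; im=cv2.resize(im,None,fx=k,fy=k,interpolation=2)
    def line(p,P,col=(0,255,255)): cv2.polylines(im,[((proj(cal,w(p,P))-off[:2])*k).round().astype(int)],False,col,1)
    line(rack,box(-47,47,-163,163,18),(255,255,0)); line(board,box(-45,45,-163,163,10),(255,0,255))
    for y in Y: line(rack,box(-33,33,y*1e3-33,y*1e3+33,10),(0,255,0)); line(board,circ(.034,.016)+[0,y,0],(255,0,255))
    for q,p in f.items():
        line(p,circ(.023,.028))
        if q=="knob_post": line(p,circ(.017,.095))
        if q=="hook_post": line(p,box(-12,12,-12,36,104))
        if q=="tee_post": line(p,box(-13,13,-28,28,74))
        if q=="yoke": line(p,box(-12,12,12,23,109));line(p,box(-12,12,-23,-12,109))
    cv2.imwrite(f"pics/{n}o.png",im)
E
```

```text
rack [ 0.4653 -0.0092  0.0576] 0.18973592010693408
rack [ 0.4689 -0.0061  0.057 ] 0.30082248344904433
rack [ 0.4671 -0.0075  0.0578] 0.9545709776963269
board [ 0.6454  0.0331 -0.0054] 0.25190987686485294
board [ 0.6485  0.0371 -0.0065] 0.7002596805273936
board [ 0.647   0.0352 -0.0038] 1.0865066513818509
hook_post [0.6475 0.1522] [0.6441 0.1478 0.106 ] 0.9846476615958356 [0.6435 0.1462 0.1163]
tee_post [ 0.6469 -0.0038] [ 0.649  -0.0038 -0.1793] 0.10838881067350813 [ 0.649  -0.0038 -0.1793]
yoke [ 0.6466 -0.0818] [ 0.6494 -0.0854 -0.0181] 1.2785979853886291 [ 0.6477 -0.0865  0.0955]
knob_post [0.6472 0.0742] [ 0.6453  0.0726 -0.0038] 0.9645947431677319 [ 0.6439  0.0705 -0.0038]
```

View pics/top0o.png

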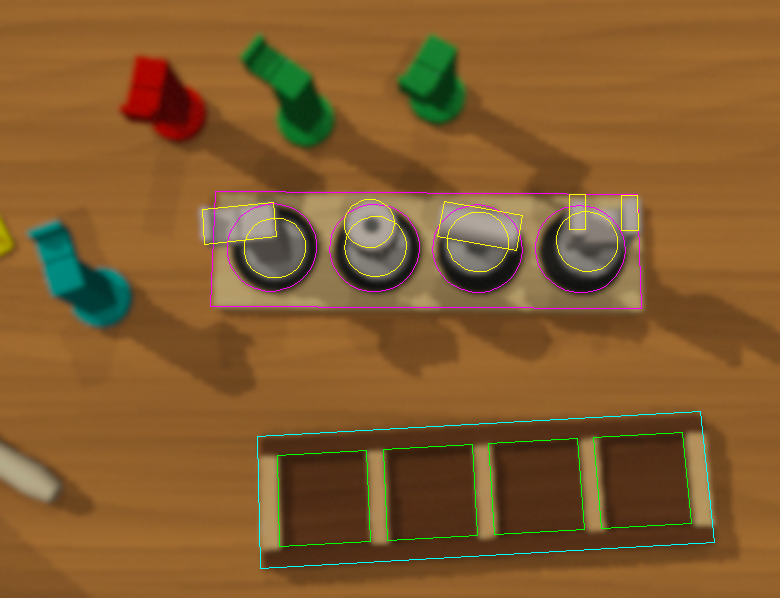

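View pics/scene0o.png

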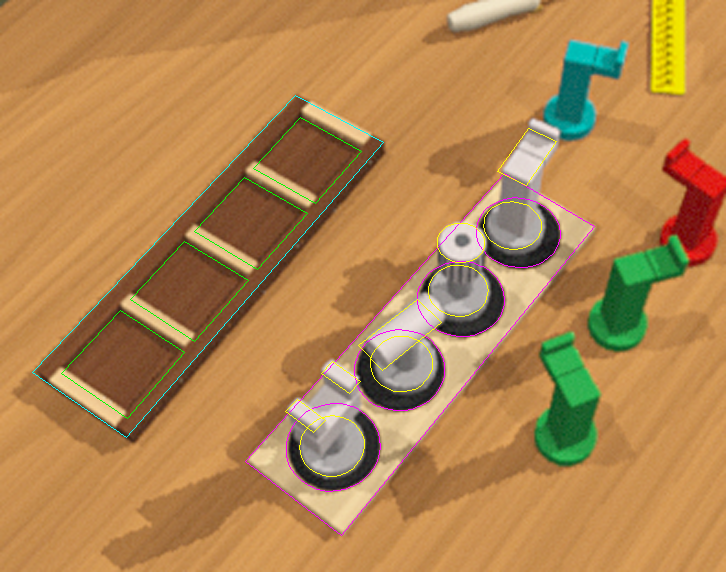

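Overlay: both cameras agree to within about 4 mm. The rack bays sit at (crop) 324/430/536/642, and the fittings' feet match at 275/376/478/587. Next I write a helper that gives the deltas in tool axes.

```bash
cat >go.py <<'E'
import sys
from h import *
# go.py x y tcpz yaw : shift (tool axes, m) and turn (rotvec/pi) to reach it
x,y,z,a=map(float,sys.argv[1:5])
s=r.get_state(); C=R.from_quat(s["eef_rot"])
best=None
for k in (1,-1):
    zt=np.array([np.cos(a),np.sin(a),0])*k; yt=np.array([0,0,-1.]); 
    T=R.from_matrix(np.c_[np.cross(yt,zt),yt,zt]); v=(C.inv()*T).as_rotvec()
    if best is None or np.linalg.norm(v)<np.linalg.norm(best): best=v
print("shift",C.inv().apply(np.array([x,y,z])-s["tool_pos"]),"turn",best/np.pi,"deg",np.degrees(np.linalg.norm(best)))
print("q",s["q"],"clk",s["clock"],"op",s["opening"],"tcp",s["tool_pos"],"F",s["contact_force"])
E
python3 go.py .644 .148 .19 .08
python3 - <<'E'
from h import *
p=json.load(open("p.json"))["rack"]
print(w(p,[(0,y,0) for y in (.117,.039,-.039,-.117)]))
E
```

```text
shift [ 0.5329  0.0487 -0.2343] turn [-0.      0.3451 -0.    ] deg 62.10951627764694
q [-1.1302  0.6891 -0.1946  1.5653  0.1573  0.9025 -0.2151] clk 0.8 op 1.001408375635541 tcp [0.2473 0.574  0.2388] F [ 0.3264  0.4358 -0.0342]
[[ 0.4604  0.1093  0.    ]
 [ 0.4649  0.0315  0.    ]
 [ 0.4694 -0.0464  0.    ]
 [ 0.4739 -0.1243  0.    ]]
```

```bash
python3 -m handwheel '[[[0.533,0.049,-0.234,0,0.345,0],[0.533,0.049,-0.234,0,0.345,0],[0.533,0.049,-0.234,0,0.345,0],[0.533,0.049,-0.234,0,0.345,0],[0.533,0.049,-0.234,0,0.345,0],[0.533,0.049,-0.234,0,0.345,0],[0.533,0.049,-0.234,0,0.345,0],[0.533,0.049,-0.234,0,0.345,0],[0.533,0.049,-0.234,0,0.345,0],[0.533,0.049,-0.234,0,0.345,0],[0.533,0.049,-0.234,0,0.345,0],[0.533,0.049,-0.234,0,0.345,0]]]' 0.2 40; python3 go.py .644 .148 .19 .08
```

```text
clock: 1.8
tool_pos: [0.5882, 0.2081, 0.1968]
eef_rot: [-0.52, 0.48, -0.479, 0.52]
contact_force: [0.0, 0.7, -0.0]
opening: 0.601
shift [0.0644 0.0068 0.0508] turn [-0.0001  0.0001 -0.0001] deg 0.03440377826788546
q [-0.4411  0.7346  0.0492  1.6196 -0.0468  0.7882 -0.291 ] clk 1.8 op 0.6013972330853968 tcp [0.5882 0.2081 0.1968] F [ 0.0194  0.7437 -0.0265]
```

```bash
python3 -m handwheel '[[[0.064,0.007,0.051,0,0,0],[0.064,0.007,0.051,0,0,0],[0.064,0.007,0.051,0,0,0],[0.064,0.007,0.051,0,0,0],[0.064,0.007,0.051,0,0,0]]]'; python3 go.py .644 .148 .19 .08; python3 - <<'E'
from h import *
c=get_calibration("wrist"); im=snapshot("wrist")[:,:,::-1].copy()
P=json.load(open("p.json"))
print("hook foot/top px",proj(c,w(P["hook_post"],[(0,0,.028),(0,0,.104),(0,.036,.104)])))
for k,col in (("hook_post",(0,255,255)),("knob_post",(255,0,255))):
    cv2.polylines(im,[proj(c,w(P[k],circ(.023,.028))).astype(int)],True,col,1)
s=r.get_state()
for b in boxes_of("hook_post","wrist"): print(b)
cv2.imwrite("pics/w1.png",im)
E
```

```text
clock: 2.22
tool_pos: [0.6424, 0.1507, 0.1895]
eef_rot: [-0.52, 0.48, -0.479, 0.52]
contact_force: [-0.1, 0.9, 0.0]
opening: 0.602
shift [ 0.0028 -0.0005  0.0013] turn [ 0.0003  0.0001 -0.0004] deg 0.09228369220188452
q [-0.3193  0.7902  0.0379  1.5057 -0.0379  0.847  -0.1871] clk 2.2167 op 0.6020095347607604 tcp [0.6424 0.1507 0.1895] F [-0.1363  0.9407  0.0153]
hook foot/top px [[323.4805 184.0408]
 [323.6548 210.2903]
 [322.3844 162.5889]]
{'bbox': [299.9, 157.9, 348.8, 220.8], 'confidence': 0.92}
{'bbox': [403.2, 177.4, 506.1, 249.3], 'confidence': 0.88}
{'bbox': [272.2, 0.4, 351.7, 58.9], 'confidence': 0.78}
{'bbox': [428.1, 74.1, 514.7, 125.3], 'confidence': 0.74}
{'bbox': [425.6, 266.9, 448.6, 295.3], 'confidence': 0.71}
```

View pics/w1.png

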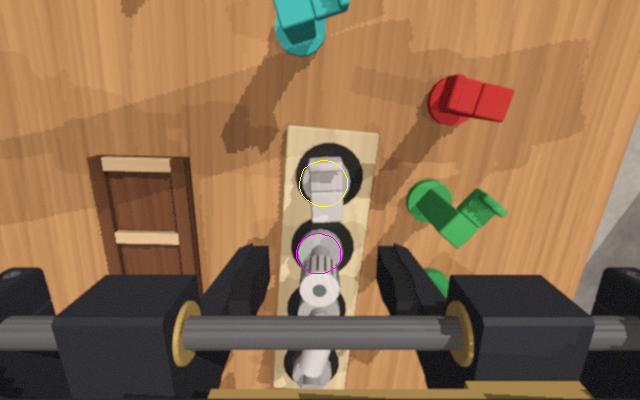

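```bash
python3 -m handwheel '[[[0.002,0.035,0.003,0,0,0],[0.002,0.07,0.003,0,0,0],[0.002,0.1,0.003,0,0,0],[0.002,0.12,0.003,0,0,0],[0.002,0.129,0.003,0,0,0],[0.002,0.129,0.003,0,0,0]]]' && python3 -m handwheel '[[[0,0,0,0,0,0],[0,0,0,0,0,0],[0,0,0,0,0,0],[0,0,0,0,0,0],[0,0,0,0,0,0],[0,0,0,0,0,0]]]' -1 40; python3 go.py .474 -.124 .2 .058
```

```text
clock: 2.82
tool_pos: [0.6439, 0.1496, 0.0589]
eef_rot: [0.521, -0.48, 0.478, -0.519]
contact_force: [-0.5, 0.6, -0.8]
opening: 0.601
clock: 3.32
tool_pos: [0.6466, 0.1482, 0.062]
eef_rot: [-0.519, 0.479, -0.48, 0.52]
contact_force: [-1.5, -0.8, 5.5]
opening: 0.267
shift [ 0.2575 -0.1384 -0.1936] turn [-0.0004  0.007  -0.0001] deg 1.2625245796464812
q [-0.3086  0.9622  0.0266  1.5646 -0.038   0.6139 -0.1824] clk 3.3167 op 0.26723336039125856 tcp [0.6466 0.1482 0.062 ] F [-1.4965 -0.7864  5.4687]
```

```bash
python3 -m handwheel '[[[0,-0.01,0,0,0,0],[0,-0.04,0,0,0,0],[0,-0.08,0,0,0,0],[0,-0.12,0,0,0,0],[0.03,-0.138,-0.02,0,0,0],[0.065,-0.138,-0.042,0,0,0],[0.095,-0.138,-0.07,0,0,0],[0.125,-0.138,-0.095,0,0,0],[0.155,-0.138,-0.12,0,0,0],[0.185,-0.138,-0.14,0,0,0],[0.21,-0.138,-0.16,0,0.007,0],[0.235,-0.138,-0.178,0,0.007,0]]]' ; python3 go.py .474 -.124 .2 .058
```

```text
clock: 4.32
tool_pos: [0.4859, -0.102, 0.1993]
eef_rot: [0.514, -0.486, 0.486, -0.514]
contact_force: [0.2, 0.4, -1.8]
opening: 0.269
shift [ 0.0213 -0.0007 -0.0131] turn [ 0.0001 -0.0005  0.0001] deg 0.08904564171060582
q [ 0.1182  0.5836 -0.0068  1.9951  0.0077  0.563   0.1625] clk 4.3167 op 0.26918982248452505 tcp [ 0.4859 -0.102   0.1993] F [ 0.2199  0.4132 -1.8468]
```

```bash
python3 -m handwheel '[[[0.015,0,-0.009,0,0,0],[0.021,0,-0.013,0,0,0],[0.021,0.03,-0.013,0,0,0],[0.021,0.06,-0.013,0,0,0],[0.021,0.09,-0.013,0,0,0],[0.021,0.109,-0.013,0,0,0],[0.021,0.109,-0.013,0,0,0],[0.021,0.109,-0.013,0,0,0]]]' ; python3 go.py .474 -.124 .057 .058; python3 - <<'E'
from h import *
P=json.load(open("p.json"))
for n in ("top","scene","wrist"):
    c=get_calibration(n); im=snapshot(n)[:,:,::-1].copy()
    for y in (.117,.039,-.039,-.117): cv2.polylines(im,[proj(c,w(P["rack"],np.array([(-.033,y-.033,.01),(.033,y-.033,.01),(.033,y+.033,.01),(-.033,y+.033,.01)]))).astype(int)],True,(0,255,0),1)
    if n!="wrist": cv2.polylines(im,[proj(c,w((.474,-.124,0),circ(.023,.045))).astype(int)],True,(0,255,255),1)
    cv2.imwrite(f"pics/a_{n}.png",im)
a=cv2.imread("pics/a_top.png")[200:320,240:440]; b=cv2.imread("pics/a_wrist.png")
b2=cv2.imread("pics/a_scene.png")[100:300,130:330]
a=cv2.resize(a,(400,240)); b2=cv2.resize(b2,(400,400))
out=np.zeros((600,800,3),np.uint8); out[:240,:400]=a; out[:400,400:]=b2; out[250:500,:400]=cv2.resize(b,(400,250)); cv2.imwrite("pics/a.png",out)
E
```

```text
clock: 4.98
tool_pos: [0.476, -0.1212, 0.0894]
eef_rot: [0.515, -0.485, 0.484, -0.515]
contact_force: [-0.0, 1.0, -0.7]
opening: 0.266
shift [ 0.0027  0.0324 -0.0021] turn [ 0.0003  0.0004 -0.0003] deg 0.1140486691226794
q [ 0.1621  0.7797 -0.0103  2.0875  0.0242  0.2757  0.1909] clk 4.9833 op 0.2664803729528064 tcp [ 0.476  -0.1212  0.0894] F [-0.0023  0.9732 -0.7395]
```

View pics/a.png

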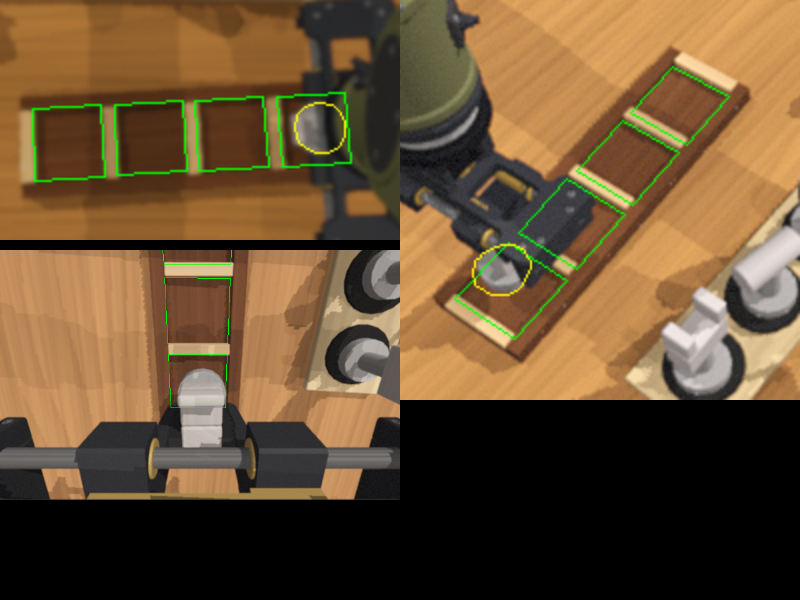

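Wrist view: the foot (200,390) is centred in its bay in x. The top view shows it a few mm left, as measured, so I correct for that and lower.

```bash
python3 -m handwheel '[[[0.004,0.01,-0.002,0,0,0],[0.004,0.02,-0.002,0,0,0],[0.004,0.027,-0.002,0,0,0],[0.004,0.031,-0.002,0,0,0],[0.004,0.032,-0.002,0,0,0],[0.004,0.032,-0.002,0,0,0],[0.004,0.032,-0.002,0,0,0]]]' ; python3 go.py .474 -.125 .056 .058
```

```text
clock: 5.72
tool_pos: [0.4742, -0.1261, 0.0579]
eef_rot: [-0.514, 0.485, -0.485, 0.514]
contact_force: [-0.4, 0.2, -2.6]
opening: 0.27
shift [-0.0011  0.0019 -0.0001] turn [-0.0001  0.0001 -0.    ] deg 0.024266878654740788
q [ 0.1709  0.842  -0.008   2.1005  0.0297  0.1989  0.1948] clk 5.7167 op 0.27029517079615495 tcp [ 0.4742 -0.1261  0.0579] F [-0.4064  0.2136 -2.6461]
```

```bash
python3 -m handwheel '[[[0,0.001,0,0,0,0],[0,0.002,0,0,0,0],[0,0.002,0,0,0,0],[0,0.002,0,0,0,0]]]'; python3 -m handwheel '[[[0,0,0,0,0,0],[0,0,0,0,0,0],[0,0,0,0,0,0],[0,0,0,0,0,0]]]' 0.2; python3 go.py .645 .074 .19 0
```

```text
clock: 6.05
tool_pos: [0.4742, -0.1262, 0.0559]
eef_rot: [-0.514, 0.485, -0.485, 0.514]
contact_force: [0.4, -0.4, -0.4]
opening: 0.264
clock: 6.38
tool_pos: [0.474, -0.1262, 0.0558]
eef_rot: [-0.514, 0.485, -0.485, 0.514]
contact_force: [-0.2, 0.1, -0.2]
opening: 0.547
shift [-0.1899 -0.1342  0.1824] turn [-0.      0.0185 -0.    ] deg 3.331541227612837
q [ 0.171   0.8462 -0.0078  2.1012  0.0298  0.1942  0.1947] clk 6.3833 op 0.547142266023285 tcp [ 0.474  -0.1262  0.0558] F [-0.2361  0.0544 -0.2045]
```

```bash
python3 -m handwheel '[[[0,-0.04,0,0,0,0],[0,-0.08,0,0,0,0],[0,-0.12,0,0,0,0],[-0.03,-0.134,0.03,0,0.018,0],[-0.06,-0.134,0.06,0,0.018,0],[-0.09,-0.134,0.088,0,0.018,0],[-0.12,-0.134,0.116,0,0.018,0],[-0.15,-0.134,0.144,0,0.018,0],[-0.172,-0.134,0.168,0,0.018,0],[-0.19,-0.134,0.182,0,0.018,0],[-0.19,-0.134,0.182,0,0.018,0],[-0.19,-0.134,0.182,0,0.018,0]]]'; python3 go.py .646 .074 .06 0; python3 - <<'E'
from h import *
P=json.load(open("p.json"));c=get_calibration("wrist"); im=snapshot("wrist")[:,:,::-1].copy()
for k in ("knob_post","tee_post"):
    cv2.polylines(im,[proj(c,w(P[k],circ(.023,.028))).astype(int)],True,(0,255,255),1)
cv2.polylines(im,[proj(c,w(P["knob_post"],circ(.017,.095))).astype(int)],True,(0,255,0),1)
cv2.imwrite("pics/w2.png",im)
t=snapshot("top"); print([b for b in boxes_of("hook_post","top")])
cv2.imwrite("pics/t2.png",t[:,:,::-1])
E
```

```text
clock: 7.38
tool_pos: [0.6444, 0.0755, 0.1891]
eef_rot: [0.501, -0.499, 0.499, -0.501]
contact_force: [-0.7, -0.5, 1.0]
opening: 0.596
shift [0.0016 0.1291 0.0017] turn [ 0.0003  0.0014 -0.0001] deg 0.25228023996976096
q [-0.2164  0.7767  0.0545  1.5437 -0.0527  0.8235 -0.1374] clk 7.3833 op 0.5960396350436318 tcp [0.6444 0.0755 0.1891] F [-0.7247 -0.4716  1.0179]
[{'bbox': [386.3, 254.3, 413.8, 278.8], 'confidence': 0.84}]
```

View pics/w2.png

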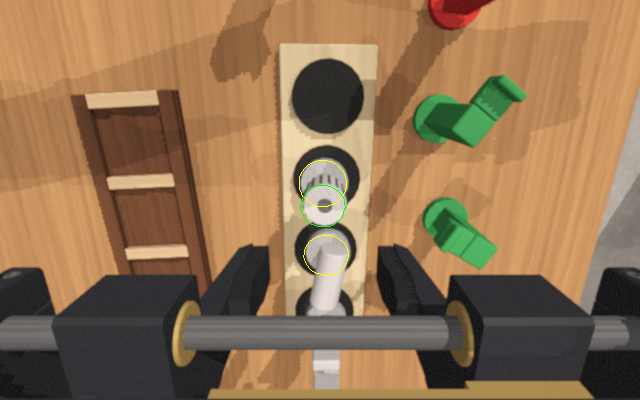

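Wrist view: the knob's top at (324,205) matches its projected circle. I go down and grip.

```bash
python3 -m handwheel '[[[0.001,0.035,0.001,0,0,0],[0.001,0.07,0.002,0,0,0],[0.001,0.1,0.002,0,0,0],[0.001,0.12,0.002,0,0,0],[0.001,0.129,0.002,0,0,0],[0.001,0.129,0.002,0,0,0]]]' && python3 -m handwheel '[[[0,0,0,0,0,0],[0,0,0,0,0,0],[0,0,0,0,0,0],[0,0,0,0,0,0],[0,0,0,0,0,0]]]' -1 40; python3 go.py .4694 -.0464 .2 .0
```

```text
clock: 8.03
tool_pos: [0.6447, 0.0713, 0.0589]
eef_rot: [0.501, -0.501, 0.499, -0.499]
contact_force: [0.5, -0.6, -0.2]
opening: 0.602
clock: 8.45
tool_pos: [0.6471, 0.073, 0.0625]
eef_rot: [-0.5, 0.499, -0.5, 0.501]
contact_force: [-2.6, -0.8, 6.1]
opening: 0.378
shift [ 0.1191 -0.1378 -0.1777] turn [-0.0004  0.0005 -0.    ] deg 0.11811327176447724
q [-0.2037  0.9496  0.0389  1.6062 -0.057   0.5855 -0.1321] clk 8.45 op 0.3780175885770138 tcp [0.6471 0.073  0.0625] F [-2.6396 -0.8151  6.1031]
```

```bash
python3 -m handwheel '[[[0,-0.01,0,0,0,0],[0,-0.04,0,0,0,0],[0,-0.08,0,0,0,0],[0,-0.12,0,0,0,0],[0.014,-0.138,-0.02,0,0,0],[0.034,-0.138,-0.05,0,0,0],[0.054,-0.138,-0.08,0,0,0],[0.074,-0.138,-0.11,0,0,0],[0.094,-0.138,-0.14,0,0,0],[0.109,-0.138,-0.162,0,0,0],[0.119,-0.138,-0.177,0,0,0],[0.119,-0.138,-0.177,0,0,0]]]' ; python3 go.py .4694 -.0464 .058 .0
```

```text
clock: 9.45
tool_pos: [0.4655, -0.0493, 0.1995]
eef_rot: [-0.501, 0.501, -0.5, 0.498]
contact_force: [-0.2, -0.6, -2.1]
opening: 0.372
shift [-0.0031  0.1415  0.0045] turn [ 0.0013 -0.001   0.0005] deg 0.30168773065610577
q [-0.0116  0.5562  0.0268  2.0717 -0.0252  0.518   0.0301] clk 9.45 op 0.3721167004031186 tcp [ 0.4655 -0.0493  0.1995] F [-0.2096 -0.5838 -2.0554]
```

```bash
python3 -m handwheel '[[[0,0.03,0.001,0,0,0],[0,0.065,0.002,0,0,0],[-0.001,0.1,0.003,0,0,0],[-0.001,0.125,0.003,0,0,0],[-0.001,0.134,0.003,0,0,0],[-0.001,0.137,0.003,0,0,0],[-0.001,0.139,0.003,0,0,0],[-0.001,0.139,0.003,0,0,0]]]' ; python3 go.py .4694 -.0464 .056 .0
```

```text
clock: 10.12
tool_pos: [0.474, -0.0452, 0.0607]
eef_rot: [-0.5, 0.499, -0.5, 0.501]
contact_force: [0.0, -0.3, -2.4]
opening: 0.377
shift [ 0.0012  0.0047 -0.0046] turn [-0.0008  0.0005  0.    ] deg 0.16636975963805356
q [-0.0056  0.8309  0.0062  2.1447 -0.0277  0.1637  0.0276] clk 10.1167 op 0.376816478447091 tcp [ 0.474  -0.0452  0.0607] F [ 0.0097 -0.2814 -2.427 ]
```

```bash
python3 -m handwheel '[[[0.001,0.001,-0.003,0,0,0],[0.001,0.002,-0.004,0,0,0],[0.001,0.003,-0.004,0,0,0],[0.001,0.004,-0.004,0,0,0],[0.001,0.005,-0.004,0,0,0],[0.001,0.005,-0.004,0,0,0]]]' ; python3 go.py .4694 -.0464 .056 .0;python3 -m handwheel '[[[0,0,0,0,0,0],[0,0,0,0,0,0],[0,0,0,0,0,0],[0,0,0,0,0,0]]]' 0.2; python3 go.py .648 -.004 .19 -0.179
```

```text
clock: 10.62
tool_pos: [0.4689, -0.0464, 0.0563]
eef_rot: [-0.5, 0.499, -0.5, 0.501]
contact_force: [-2.8, 0.3, 14.3]
opening: 0.375
shift [-0.      0.0003  0.0005] turn [-0.0004  0.0004  0.    ] deg 0.10013221786054378
q [-0.0025  0.8388  0.0053  2.1591 -0.0267  0.1425  0.0287] clk 10.6167 op 0.37548385592244354 tcp [ 0.4689 -0.0464  0.0563] F [-2.7997  0.3166 14.3269]
clock: 10.95
tool_pos: [0.4691, -0.0462, 0.0548]
eef_rot: [-0.5, 0.5, -0.5, 0.501]
contact_force: [0.1, 0.4, -0.3]
opening: 0.598
shift [-0.0419 -0.1351  0.179 ] turn [-0.0002  0.0575 -0.    ] deg 10.346597594788099
q [-0.0026  0.8421  0.0049  2.158  -0.0267  0.1411  0.0287] clk 10.95 op 0.5976827326773183 tcp [ 0.4691 -0.0462  0.0548] F [ 0.084   0.4314 -0.283 ]
```

```bash
python3 -m handwheel '[[[0,-0.04,0,0,0,0],[0,-0.08,0,0,0,0],[0,-0.12,0,0,0,0],[-0.01,-0.135,0.03,0,0.02,0],[-0.017,-0.135,0.065,0,0.04,0],[-0.025,-0.135,0.1,0,0.057,0],[-0.032,-0.135,0.135,0,0.057,0],[-0.038,-0.135,0.16,0,0.057,0],[-0.042,-0.135,0.174,0,0.057,0],[-0.042,-0.135,0.179,0,0.057,0],[-0.042,-0.135,0.179,0,0.057,0],[-0.042,-0.135,0.179,0,0.057,0]]]'; python3 go.py .648 -.004 .057 -0.179; python3 - <<'E'
from h import *
P=json.load(open("p.json"));c=get_calibration("wrist"); im=snapshot("wrist")[:,:,::-1].copy()
for k in ("yoke","tee_post"):
    cv2.polylines(im,[proj(c,w(P[k],circ(.023,.028))).astype(int)],True,(0,255,255),1)
cv2.polylines(im,[proj(c,w(P["tee_post"],[(-.013,-.028,.074),(.013,-.028,.074),(.013,.028,.074),(-.013,.028,.074)])).astype(int)],True,(0,255,0),1)
cv2.imwrite("pics/w3.png",im)
E
```

```text
clock: 11.95
tool_pos: [0.6465, -0.0046, 0.1892]
eef_rot: [-0.454, 0.543, -0.542, 0.453]
contact_force: [-0.2, 0.3, -0.2]
opening: 0.601
shift [-0.001   0.1322  0.0016] turn [0.0006 0.0003 0.0003] deg 0.13352833032845482
q [-0.1186  0.7763  0.1021  1.5515 -0.0972  0.8209 -0.1573] clk 11.95 op 0.6013503366315199 tcp [ 0.6465 -0.0046  0.1892] F [-0.1638  0.3276 -0.1545]
```

View pics/w3.png

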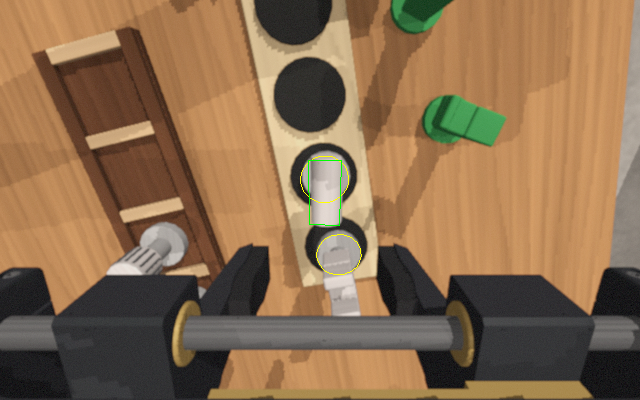

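The wrist view shows the tee bar (325,190) inside its box and aligned with the jaws. Down and grip.

```bash
python3 -m handwheel '[[[0,0.035,0.001,0,0,0],[0,0.07,0.001,0,0,0],[0,0.1,0.001,0,0,0],[0,0.12,0.001,0,0,0],[0,0.131,0.001,0,0,0],[0,0.131,0.001,0,0,0]]]' && python3 -m handwheel '[[[0,0,0,0,0,0],[0,0,0,0,0,0],[0,0,0,0,0,0],[0,0,0,0,0,0],[0,0,0,0,0,0]]]' -1 40; python3 go.py .4649 .0315 .195 .058
```

```text
clock: 12.5
tool_pos: [0.6461, -0.0046, 0.0566]
eef_rot: [-0.455, 0.544, -0.541, 0.452]
contact_force: [0.3, -0.0, -0.4]
opening: 0.599
clock: 12.92
tool_pos: [0.6494, -0.0041, 0.0601]
eef_rot: [0.453, -0.542, 0.543, -0.454]
contact_force: [-1.5, -0.1, 4.3]
opening: 0.287
shift [-0.0025 -0.1353 -0.1877] turn [-0.0006 -0.0749 -0.0001] deg 13.484296917519769
q [-0.104   0.9531  0.0741  1.6141 -0.111   0.5767 -0.1454] clk 12.9167 op 0.2865154182495213 tcp [ 0.6494 -0.0041  0.0601] F [-1.5176 -0.141   4.3114]
```

```bash
python3 -m handwheel '[[[0,-0.01,0,0,0,0],[0,-0.04,0,0,0,0],[0,-0.08,0,0,0,0],[0,-0.12,0,0,0,0],[0,-0.135,-0.02,0,-0.01,0],[0,-0.135,-0.055,0,-0.03,0],[-0.001,-0.135,-0.09,0,-0.05,0],[-0.002,-0.135,-0.125,0,-0.07,0],[-0.003,-0.135,-0.155,0,-0.075,0],[-0.003,-0.135,-0.178,0,-0.075,0],[-0.003,-0.135,-0.188,0,-0.075,0],[-0.003,-0.135,-0.188,0,-0.075,0]]]' ; python3 go.py .4649 .0315 .057 .058
```

```text
clock: 13.92
tool_pos: [0.461, 0.0323, 0.1944]
eef_rot: [0.515, -0.486, 0.484, -0.514]
contact_force: [-0.3, -0.5, -2.9]
opening: 0.284
shift [0.0011 0.1374 0.0043] turn [ 0.001   0.0005 -0.0001] deg 0.20322461234268685
q [-0.1907  0.5594  0.0328  2.0941 -0.038   0.4918 -0.0698] clk 13.9167 op 0.28445976456620653 tcp [0.461  0.0323 0.1944] F [-0.2642 -0.4629 -2.8618]
```

```bash
python3 -m handwheel '[[[0,0.03,0.001,0,0,0],[0,0.065,0.001,0,0,0],[0,0.1,0.001,0,0,0],[0,0.125,0.001,0,0,0],[0,0.134,0.001,0,0,0],[0,0.137,0.001,0,0,0],[0,0.138,0.001,0,0,0],[0,0.138,0.001,0,0,0]]]' ; python3 go.py .4649 .0315 .054 .058
```

```text
clock: 14.58
tool_pos: [0.4665, 0.032, 0.0567]
eef_rot: [-0.514, 0.485, -0.486, 0.515]
contact_force: [-0.0, 0.1, -1.5]
opening: 0.284
shift [ 0.0004  0.0027 -0.0016] turn [-0.0008 -0.     -0.    ] deg 0.13783009761529486
q [-0.1721  0.8367  0.0078  2.1706 -0.0427  0.1321 -0.0667] clk 14.5833 op 0.28387722854058967 tcp [0.4665 0.032  0.0567] F [-0.0427  0.1474 -1.5027]
```

```bash
python3 -m handwheel '[[[0,0.001,-0.001,0,0,0],[0,0.002,-0.002,0,0,0],[0,0.003,-0.002,0,0,0],[0,0.003,-0.002,0,0,0],[0,0.003,-0.002,0,0,0]]]' ; python3 go.py .4649 .0315 .054 .058
```

```text
clock: 15.0
tool_pos: [0.4634, 0.0319, 0.054]
eef_rot: [-0.514, 0.485, -0.486, 0.515]
contact_force: [-1.7, -0.2, 6.9]
opening: 0.287
shift [ 0.0005 -0.      0.0015] turn [-0.0004  0.     -0.    ] deg 0.07781514509972927
q [-0.1723  0.8419  0.007   2.1791 -0.0429  0.1194 -0.067 ] clk 15.0 op 0.2865952502914162 tcp [0.4634 0.0319 0.054 ] F [-1.7171 -0.2221  6.9342]
```

Contact at 7 N, so it is seated. Release and go to the yoke.

```bash
python3 -m handwheel '[[[0,0,0,0,0,0],[0,0,0,0,0,0],[0,0,0,0,0,0],[0,0,0,0,0,0]]]' 0.2; python3 go.py .648 -.086 .19 0.05
```

```text
clock: 15.33
tool_pos: [0.4634, 0.032, 0.0529]
eef_rot: [-0.514, 0.485, -0.485, 0.515]
contact_force: [-0.0, 0.7, -0.1]
opening: 0.561
shift [ 0.1285 -0.137   0.1774] turn [-0.0002  0.0026 -0.0001] deg 0.47165059282489347
q [-0.1723  0.8442  0.0067  2.1784 -0.0429  0.1186 -0.067 ] clk 15.3333 op 0.5612129738902537 tcp [0.4634 0.032  0.0529] F [-0.0138  0.6815 -0.0985]
```

```bash
python3 -m handwheel '[[[0,-0.04,0,0,0,0],[0,-0.08,0,0,0,0],[0,-0.12,0,0,0,0],[0.02,-0.137,0.025,0,0,0],[0.04,-0.137,0.055,0,0,0],[0.06,-0.137,0.085,0,0,0],[0.08,-0.137,0.115,0,0,0],[0.1,-0.137,0.14,0,0,0],[0.118,-0.137,0.165,0,0,0],[0.1285,-0.137,0.177,0,0,0],[0.1285,-0.137,0.177,0,0,0],[0.1285,-0.137,0.177,0,0,0]]]'; python3 go.py .649 -.086 .06 0.058; python3 - <<'E'
from h import *
P=json.load(open("p.json"));c=get_calibration("wrist"); im=snapshot("wrist")[:,:,::-1].copy()
p=(.649,-.086,.058)
cv2.polylines(im,[proj(c,w(p,circ(.023,.028))).astype(int)],True,(0,255,255),1)
cv2.polylines(im,[proj(c,w(p,[(-.012,-.023,.109),(.012,-.023,.109),(.012,.023,.109),(-.012,.023,.109)])).astype(int)],True,(0,255,0),1)
cv2.imwrite("pics/w4.png",im)
E
```

```text
clock: 16.33
tool_pos: [0.6469, -0.0864, 0.189]
eef_rot: [0.514, -0.486, 0.485, -0.514]
contact_force: [0.2, 1.8, -0.3]
opening: 0.6
shift [-0.0003  0.129   0.0023] turn [ 0.0004 -0.0003 -0.0001] deg 0.09657989461082077
q [ 0.0543  0.7809  0.0151  1.5291 -0.0146  0.8331  0.1319] clk 16.3333 op 0.6003328503625436 tcp [ 0.6469 -0.0864  0.189 ] F [ 0.1973  1.8262 -0.291 ]
```

View pics/w4.png

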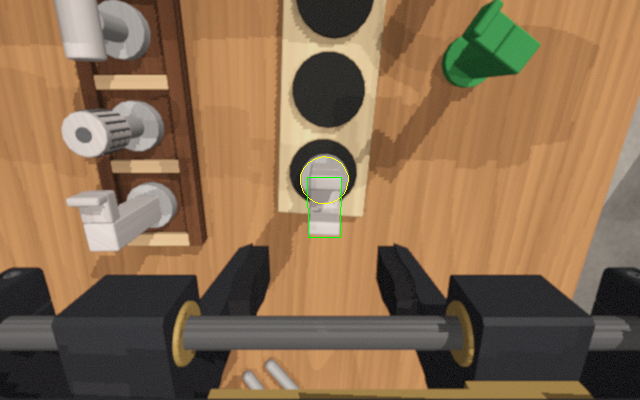

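The yoke's prongs (325,185 and 325,227) lie inside the projected box and are aligned with the jaws. The other three stand in their bays.

```bash
python3 -m handwheel '[[[0,0.035,0.001,0,0,0],[0,0.07,0.001,0,0,0],[0,0.1,0.001,0,0,0],[0,0.12,0.001,0,0,0],[0,0.129,0.001,0,0,0],[0,0.129,0.001,0,0,0]]]' && python3 -m handwheel '[[[0,0,0,0,0,0],[0,0,0,0,0,0],[0,0,0,0,0,0],[0,0,0,0,0,0],[0,0,0,0,0,0],[0,0,0,0,0,0]]]' -1 40; python3 go.py .4604 .1093 .2 .058
```

```text
clock: 16.88
tool_pos: [0.646, -0.0844, 0.0588]
eef_rot: [0.516, -0.487, 0.483, -0.514]
contact_force: [-0.9, 0.9, 0.1]
opening: 0.598
clock: 17.38
tool_pos: [0.6489, -0.0862, 0.0619]
eef_rot: [-0.514, 0.485, -0.486, 0.515]
contact_force: [-1.6, -0.3, 5.5]
opening: 0.27
shift [-0.2061 -0.1384 -0.1767] turn [-0.0004 -0.      0.0001] deg 0.07946645240816216
q [ 0.0576  0.9528  0.0077  1.5938 -0.011   0.5937  0.129 ] clk 17.3833 op 0.26959982945611993 tcp [ 0.6489 -0.0862  0.0619] F [-1.5604 -0.3209  5.4706]
```

```bash
python3 -m handwheel '[[[0,-0.01,0,0,0,0],[0,-0.04,0,0,0,0],[0,-0.08,0,0,0,0],[0,-0.12,0,0,0,0],[-0.02,-0.138,-0.017,0,0,0],[-0.046,-0.138,-0.04,0,0,0],[-0.073,-0.138,-0.063,0,0,0],[-0.1,-0.138,-0.086,0,0,0],[-0.127,-0.138,-0.109,0,0,0],[-0.154,-0.138,-0.132,0,0,0],[-0.18,-0.138,-0.155,0,0,0],[-0.2,-0.138,-0.17,0,0,0]]]'; python3 -m handwheel '[[[-0.005,0,-0.005,0,0,0],[-0.006,0,-0.007,0,0,0],[-0.006,0,-0.007,0,0,0],[-0.006,0,-0.007,0,0,0]]]'; python3 go.py .4604 .1093 .058 .058
```

```text
clock: 18.38
tool_pos: [0.4639, 0.1057, 0.1991]
eef_rot: [0.515, -0.485, 0.484, -0.514]
contact_force: [-0.2, 0.2, -2.7]
opening: 0.273
clock: 18.72
tool_pos: [0.461, 0.1081, 0.199]
eef_rot: [-0.514, 0.485, -0.486, 0.514]
contact_force: [0.0, -0.2, -1.6]
opening: 0.268
shift [-0.0013  0.141  -0.0007] turn [-0.0005 -0.0006  0.0002] deg 0.14533502758045516
q [-0.3602  0.5614  0.0492  2.0626 -0.051   0.5173 -0.2182] clk 18.7167 op 0.268094663929713 tcp [0.461  0.1081 0.199 ] F [ 0.0432 -0.1554 -1.6452]
```

```bash
python3 -m handwheel '[[[-0.001,0.03,0,0,0,0],[-0.001,0.065,0,0,0,0],[-0.001,0.1,0,0,0,0],[-0.001,0.125,0,0,0,0],[-0.001,0.135,0,0,0,0],[-0.001,0.139,0,0,0,0],[-0.001,0.14,0,0,0,0],[-0.001,0.14,0,0,0,0]]]' ; python3 go.py .4604 .1093 .056 .058
```

```text
clock: 19.38
tool_pos: [0.4608, 0.1101, 0.0596]
eef_rot: [-0.514, 0.485, -0.486, 0.515]
contact_force: [0.3, 0.2, -2.9]
opening: 0.271
shift [ 0.0008  0.0036 -0.0004] turn [-0.0006 -0.0003 -0.0001] deg 0.11794970291975905
q [-0.3403  0.8329  0.0134  2.1517 -0.0618  0.1554 -0.213 ] clk 19.3833 op 0.2708616145308831 tcp [0.4608 0.1101 0.0596] F [ 0.2618  0.2207 -2.8522]
```

```bash
python3 -m handwheel '[[[0,0.001,0,0,0,0],[0,0.002,0,0,0,0],[0,0.003,0,0,0,0],[0,0.004,0,0,0,0],[0,0.004,0,0,0,0],[0,0.004,0,0,0,0]]]' ; python3 go.py .4604 .1093 .056 .058
```

```text
clock: 19.88
tool_pos: [0.46, 0.1106, 0.0558]
eef_rot: [-0.514, 0.485, -0.485, 0.515]
contact_force: [-1.2, 0.3, 7.3]
opening: 0.27
shift [ 0.0013 -0.0002  0.0003] turn [-0.0005  0.0001 -0.0001] deg 0.0871416126742041
q [-0.3407  0.8407  0.012   2.154  -0.062   0.1457 -0.2132] clk 19.8833 op 0.26965701045076956 tcp [0.46   0.1106 0.0558] F [-1.2181  0.2834  7.2897]
```

Seated (7 N). Release, rise, back away to the left, and check.

```bash
python3 -m handwheel '[[[0,0,0,0,0,0],[0,0,0,0,0,0],[0,0,0,0,0,0],[0,0,0,0,0,0],[0,-0.03,0,0,0,0],[0,-0.07,0,0,0,0],[0,-0.11,0,0,0,0],[0,-0.15,0,0,0,0],[-0.04,-0.17,0,0,0,0],[-0.08,-0.18,0,0,0,0],[-0.12,-0.18,0,0,0,0],[-0.16,-0.18,0,0,0,0]]]' 0.2;python3 -m handwheel '[[[-0.04,0,0.03,0,0,0],[-0.08,0,0.06,0,0,0],[-0.12,0,0.09,0,0,0],[-0.16,0,0.12,0,0,0],[-0.16,0,0.12,0,0,0]]]'; python3 - <<'E'
from h import *
P=json.load(open("p.json")); R_=P["rack"]
S=[("yoke",.117),("tee_post",.039),("knob_post",-.039),("hook_post",-.117)]
for n,off,k in (("top",(230,220,210,100),3.7),("scene",(130,70,200,220),2.6)):
    c=get_calibration(n); im=snapshot(n)[:,:,::-1]
    for t,y in S: print(n,t,[(np.round(b["bbox"]),round(b["confidence"],2)) for b in boxes_of(t,n)][:4], proj(c,w(R_,[(0,y,.022)])))
    im=cv2.resize(im[off[1]:off[1]+off[3],off[0]:off[0]+off[2]],None,fx=k,fy=k,interpolation=2)
    for t,y in S: cv2.polylines(im,[((proj(c,w(R_,circ(.023,.022)+[0,y,0]))-off[:2])*k).astype(int)],True,(0,255,255),1)
    cv2.imwrite(f"pics/f_{n}.png",im)
E
```

```text
clock: 20.88
tool_pos: [0.4505, 0.2721, 0.2361]
eef_rot: [-0.513, 0.485, -0.486, 0.515]
contact_force: [0.9, 0.5, -0.3]
opening: 0.601
clock: 21.3
tool_pos: [0.5613, 0.4396, 0.2344]
eef_rot: [-0.514, 0.485, -0.485, 0.515]
contact_force: [0.3, 0.3, -0.4]
opening: 0.596
top yoke [(array([256., 262., 288., 284.]), 0.72), (array([277., 159., 312., 195.]), 0.24)] [[273.6124 271.4222]]
top tee_post [(array([296., 258., 330., 285.]), 0.79)] [[315.1773 269.0537]]
top knob_post [(array([348., 255., 373., 281.]), 0.73)] [[356.6559 266.6903]]
top hook_post [(array([384., 253., 414., 279.]), 0.89), (array([301.,  93., 331., 128.]), 0.82), (array([160., 166., 203., 206.]), 0.8), (array([193., 105., 229., 137.]), 0.61)] [[398.0487 264.3317]]
scene yoke [(array([252., 106., 283., 161.]), 0.56)] [[269.1932 148.3435]]
scene tee_post [(array([228., 144., 257., 188.]), 0.87)] [[242.9933 177.0866]]
scene knob_post [(array([201., 175., 228., 220.]), 0.75)] [[214.7642 208.0557]]
scene hook_post [(array([375., 231., 403., 289.]), 0.96), (array([432., 143., 463., 199.]), 0.91), (array([378.,  98., 414., 147.]), 0.86), (array([398., 188., 444., 241.]), 0.67)] [[184.2608 241.52  ]]
```

View pics/f_top.png

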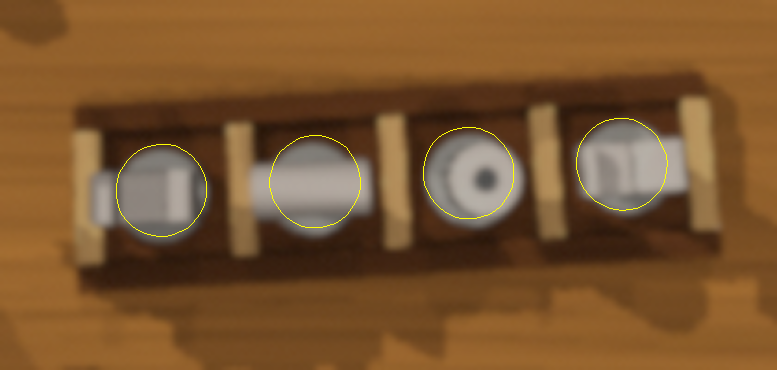

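View pics/f_scene.png

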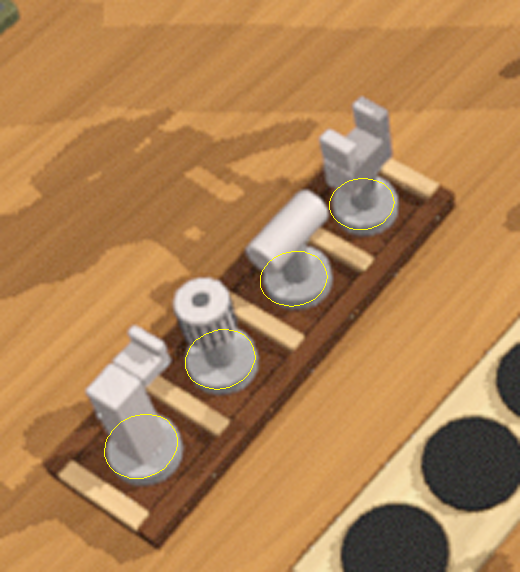

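Both views show all four upright, with their feet within about 3 mm of the bay-centre circles, in the order yoke, tee, knob, hook from the left. I hand in.

```bash
python3 -c "
from plant import job,r
print(r.get_state()['contact_force'],job.finish_job())"
```

```text
the job is handed in; nothing more can be done
[-0.63276673  0.44826229  0.81873283] None
```

All four fittings now stand in the rack in reverse order. Seen from the robot, the old row read hook, knob, tee, yoke from left to right, and the rack now reads yoke, tee, knob, hook. I handed the job in at about 22 s of the 93 s allowed.

- **Final check:** in the last top and scene pictures all four stand upright, with their feet within about 3 mm of the bay centres. The gripper was clear, with no meaningful contact force. The highest force I read while setting them down was 14 N, on the knob post.
- **Disagreements:** the top and scene cameras differed by about 4 mm on the rack and board, so I averaged them. In the last scene picture, none of the detector's top four hook_post boxes was the one in the rack. The top camera and the pictures themselves do show it there.
- **Not checked:** I did not measure the fittings' heights or tilt separately. The tee, knob and yoke were seen to seat by the force rise on lowering. The hook post showed only a small force change before release, so its seating rests on the height reached and the pictures.

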